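# Seat a flat-edged brass disc against the alignment bar of its nest

### The job

Turn the brass disc in its nest by its finger peg until its flat edge squarely faces the alignment bar, then push it up to the bar so that the flat lies flush along it and keep a steady push of about 9 N on it for a good second to seat it. Be gentle: a load of 13 N or more on the bar, or of 25 N on nest and bar together, spoils the work. Let go, leaving the disc flat and flush, and do not disturb the jar, the steel block or the pliers.

Things in the scene. Friction and masses are not known exactly. Their poses are not given: they have to be found in the camera images.
- nest: fixed aluminium plate, 124 x 112 x 12 mm, on the desk. Origin on its underside below the nest centre; x points squarely to the alignment bar, z up. A slot, 24 mm wide, runs along x in its top, from -13 to +27 mm; the disc's hub sits in it with 2 mm play. Nothing but the bar stands above the plate, so the disc's rim can be reached from the sides and behind
- bar: fixed steel alignment bar, 12 x 76 mm and 12 mm high, standing rigidly on the plate across its far (+x) end. Origin at the lower edge (on the plate's top, 12 mm above the desk) of the middle of the face that looks at the disc, 41.5 mm in +x from the nest centre; x is square to that face and points into the bar, z up
- disc: loose brass disc, 80 mm across, 12 mm thick, about 0.5 kg; one flat edge, 57 mm long, 28 mm from the centre. A hub (20 mm, 9 mm long) under it turns and slides in the slot. Origin under its centre; x points squarely to the flat, z up. It starts with the flat away from the bar. Seated, its centre is 13.5 mm in +x of the nest centre. A push from behind may not square an askew flat: use the peg
- flat (a point): middle of the disc's flat edge, half-way up; x points straight out of the flat
- peg (a point): centre of the upright round brass finger peg, 14 mm in diameter, that stands 18 mm above the disc's top, 26 mm from the centre on the side opposite the flat; this point is half-way up the peg (33 mm above the desk)
- lens_jar: orange pill jar with a white cap, 40 mm wide, 54 mm high; bystander. Origin under its centre
- block: steel bench block 62 x 62 x 20 mm; bystander. Origin under its centre
- grey_pliers: grey-handled pliers, 150 x 51 x 12 mm, lying on the desk; bystander. Origin under their centre
Things that resemble listed ones, but are neither listed nor needed, are in the scene too. Several things have the shape of the disc; the one meant has the colours described above.

How it is judged:
By the outcome, as a careful person would: the job done as asked, in the order asked, and still so for the second after the job is handed in, with the robot touching nothing.
It also fails if it takes over 72 s, if anything falls off the work surface, if the arm or the gripper's body presses on something with over 40 N, if the wrist force passes 120 N, or if a joint passes its speed limit or range.

### The arm

A 6-joint arm with a two-finger parallel gripper is mounted at the origin on a cart in front of the work surface, level with it; the furniture and walls round the work are solid. World frame = base frame: x ahead of the robot, y to its left, z up, the work surface at z = 0. Lengths are in mm, angles in rad, forces in N, time in s.
With the tool pointing down it reaches from about 275 to 1000 mm from the base axis. Payload 8.4 kg.
Tool frame: the origin (TCP) lies midway between the tips of the shut fingers; the grasp point (between the pads) lies 19 mm behind it; z points along the fingers, y is the line along which they close (so a half turn about z gives the same grasp; the last joint's range is limited). The gripper opens to 85 mm and grips with 20 to 120 N. Pads are 22 mm wide; open, the fingers measure 114 mm over their backs; the gripper's body (76 mm by 85 mm) begins 54 mm behind the grasp point. The pads swing forward as they close: fully open they stand 13 mm farther back than shut.
Start: joints at [-1.333, 0.353, 1.633, -0, 1.155, -0.002], TCP at [148.441, -607.119, 231.281] pointing down, gripper open.
Joint ranges: [-2.63, 2.63], [-0.92, 2.1], [0.06, 2.66], [-1.3, 4.44], [0, 2.69], [-3.02, 3.02]. Speed limits (rad/s): [2.22, 2.22, 2.79, 3.14, 3.14, 3.14].

### API

Orientations are given as [roll, pitch, yaw] about the fixed x, y, z axes, in that order (R = Rz(yaw) Ry(pitch) Rx(roll)).
In Python, from rig import monitor, imaging, r gives the robot as it stands.
- The arm moves only by the tool drive_tool, never from a script. Its argument "plan" is a list of rows, each an object of numbers: "x", "y", "z": the shift along the tool's x, y, z in units of 50 mm (1.0 is 50 mm); "ax", "ay", "az": the turn, a rotation vector about the tool's x, y, z in units of 6 degrees (1.0 is 6 degrees); "hand": the finger opening in mm, from 0 to 85.4. In form: [{"x": .., "y": .., "z": .., "ax": .., "ay": .., "az": .., "hand": ..}, ...]. A call has 1 to 8 rows; each row is the pose to reach, as a shift and turn from the pose commanded when the call began, along the tool's axes at that moment; what a row does not reach only later rows make up. A row lasts 1/10 s, in which the tool goes at most 50 mm and 8.59 degrees, less where a joint would pass 70% of its speed; a pose out of reach is approached as far as the arm can. A call with a gripper value outside its range is refused whole. The fingers move at their own pace and stop on an object; "grip_force" is the grip in N (left out, the last holds). Time passes only in rows, so rows that repeat a pose let the fingers close. It gives the time, the measured TCP pose, the force, the opening and the grip force at its end, in the units of the state.
- monitor.sense(): the state, without advancing time (a new reading comes with each control period).
- imaging.grab_frame(name): name is "scene" or "top" or "wrist"; returns the picture (420x560x3 uint8, red, green, blue); there is no depth.
- imaging.camera_info(name): a dict with "mtx" (3x3 intrinsics, pixels), "dist" ([k1, k2, p1, p2, k3] as OpenCV has them; the pictures are not rectified), "R" (3x3) and "t" (3): a world point X has camera coordinates R X + t. Camera axes: x right, y down, z forward; pixel columns grow to the right and rows downward; lengths in mm; the calibration is good to about 2 mm. A picture is of the moment at which its call begins: read the wrist's pose just before it. camera_info takes no time and is no camera call; for the wrist camera it gives the pose at the moment of the call.
- r.sign_off(): hands the job in; it is judged then, once.
The state is a dict: "clock": time; "qpos": joint angles; "qvel": joint speeds; "joint_efforts": joint torques, N m; "eef_pos": TCP position; "tcp_rot": TCP orientation; "contact_force": force on the tool from outside, world axes, zero at the start; "wrist_torque": the same for the moment, N m; "opening": opening from 0.0 (shut) to 1.0 (fully open); "grasp_force": force on a finger pad.
Only numpy, scipy, OpenCV 4.12 (cv2) and the standard library are available. Lean on these libraries where they do the work, as an engineer would, in place of code of your own. Each camera call takes 0.05 s, during which the arm holds its last target. There are 200 camera calls.

## Working session

There is one attempt and no reset: what is moved stays moved. The work goes in short steps, Python scripts to look and compute and a tool call to move; the robot and the scene stay as the last step left them, time stands still between calls to the robot, and variables do not carry over. Pictures are saved under pics/ and viewed, at most 10 in all, crops included, and the job is handed in when it is done.

Besides the shell and the picture viewer there is one more tool, called after ">>>" by a JSON object that holds its "method" and its "body", one argument or row to a line. drive_tool: Moves the arm, as the interface text tells. Its arguments: {"type":"object","properties":{"plan":{"type":"array","items":{"type":"object","properties":{"x":{"type":"number"},"y":{"type":"number"},"z":{"type":"number"},"ax":{"type":"number"},"ay":{"type":"number"},"az":{"type":"number"},"hand":{"type":"number"}}}},"grip_force":{"type":"number"}},"required":["plan"]}

```bash
mkdir -p pics; ls
python3 - <<'E'
from rig import monitor, imaging, r
import cv2
s=monitor.sense(); print({k:s[k] for k in('clock','eef_pos','tcp_rot','contact_force','opening')})
for n in("top","scene"):
    cv2.imwrite(f"pics/{n}0.png",imaging.grab_frame(n)[:,:,::-1])
    c=imaging.camera_info(n); print(n,c)
E
```

```text
pics
{'clock': 0.0, 'eef_pos': array([ 148.33252318, -606.639281  ,  230.5409037 ]), 'tcp_rot': array([-3.14016444e+00,  1.19592133e-05,  2.39844853e-01]), 'contact_force': array([-0.14836451,  0.32303425,  0.10206433]), 'opening': 0.9981658164669814}
top {'mtx': array([[417.08277257,   0.        , 279.22752767],
       [  0.        , 417.08277257, 202.54859499],
       [  0.        ,   0.        ,   1.        ]]), 'dist': array([-0.0611436,  0.       ,  0.       ,  0.       ,  0.       ]), 'R': array([[-0.01081424, -0.99950074, -0.02968714],
       [-0.99330459,  0.01415267, -0.11465469],
       [ 0.1150176 ,  0.02824847, -0.99296172]]), 't': array([ 92.68878108, 519.4585831 , 860.33164947])}
scene {'mtx': array([[441.61461487,   0.        , 273.40183517],
       [  0.        , 441.61461487, 212.52957521],
       [  0.        ,   0.        ,   1.        ]]), 'dist': array([0.0061181, 0.       , 0.       , 0.       , 0.       ]), 'R': array([[-0.75733286, -0.6529239 , -0.01171855],
       [-0.56177823,  0.66055141, -0.49807335],
       [ 0.3329447 , -0.37062408, -0.86705572]]), 't': array([ 445.42586818,  268.19654588, 1051.1553877 ])}
```

View pics/top0.png

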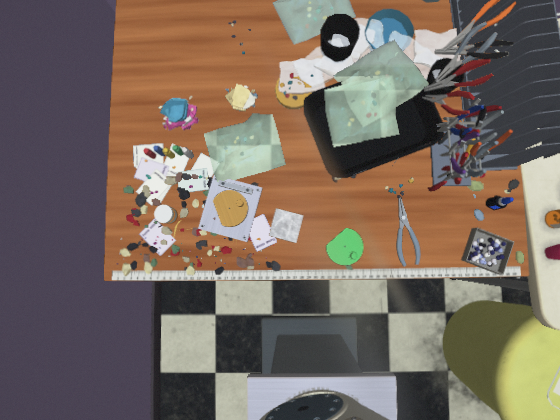

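View pics/scene0.png

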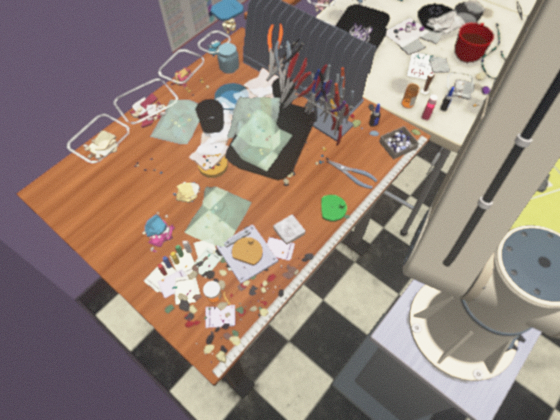

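The top view shows the nest with the brass disc near (231,209), the jar cap at (164,214), the block at (286,225) and the pliers at (407,230). I'll zoom in on the nest in both views.

```bash
cat > h.py <<'E'
import numpy as np, cv2
from rig import monitor, imaging, r
def ray(c,px,z):
    u=cv2.undistortPoints(np.array(px,float).reshape(-1,1,2),c['mtx'],c['dist']).reshape(-1,2)
    d=np.c_[u,np.ones(len(u))]@c['R']; o=-c['R'].T@c['t']
    return o+d*((z-o[2])/d[:,2])[:,None]
def proj(c,X):
    return cv2.projectPoints(np.array(X,float).reshape(-1,1,3),cv2.Rodrigues(c['R'])[0],c['t'],c['mtx'],c['dist'])[0].reshape(-1,2)
E
python3 - <<'E'
from h import *
a=cv2.imread('pics/top0.png')[170:250,190:250]; b=cv2.imread('pics/scene0.png')[215:290,205:285]
cv2.imwrite('pics/crop0.png',np.hstack([cv2.resize(a,(390,520),interpolation=2),cv2.resize(b,(400,375),interpolation=2)[:,:400] if 0 else cv2.copyMakeBorder(cv2.resize(b,(400,375),interpolation=2),0,145,0,0,0)]))
c=imaging.camera_info('top'); print(ray(c,[[231,209]],20),ray(c,[[164,214]],54),ray(c,[[286,225]],20))
E
```

```text
[[509.28179419 191.35289989  20.        ]] [[497.15336379 328.25617133  54.        ]] [[473.06747224  72.44843076  20.        ]]
```

View pics/crop0.png

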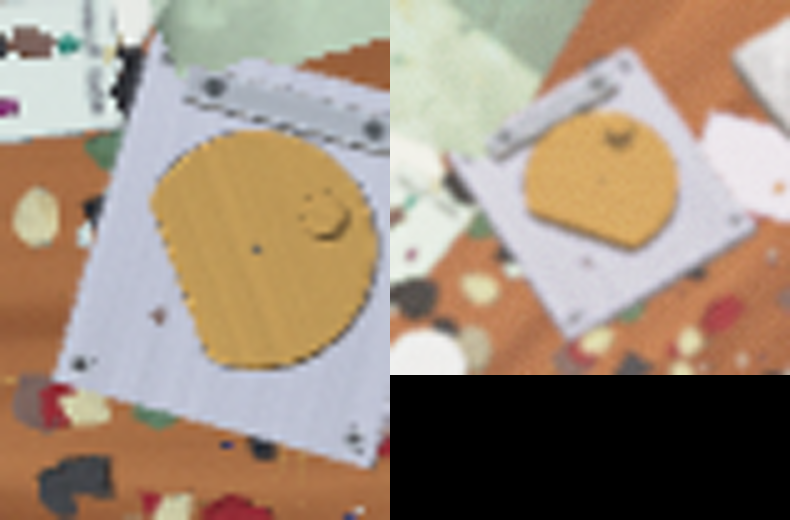

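>>> {"method": "drive_tool", "body": {
  "plan": [
    {"x":0.6,"y":-0.75,"az":-1.3},
    {"x":1.2,"y":-1.55,"az":-2.6},
    {"x":1.85,"y":-2.35,"az":-4},
    {"x":2.5,"y":-3.1,"az":-5.3},
    {"x":3.1,"y":-3.9,"az":-6.6},
    {"x":3.7,"y":-4.7,"az":-8},
    {"x":4.3,"y":-5.5,"az":-9.3},
    {"x":4.9,"y":-6.3,"az":-10.6,"hand":40}
  ]
}}

```text
invalid input
```

Run:
```python
from h import *
s=monitor.sense(); print(s['eef_pos'],s['tcp_rot'],s['qpos'],s['clock'])
c=imaging.camera_info('wrist'); print(c, -c['R'].T@c['t'])
```

```text
[ 148.33777991 -606.68889753  230.61072177] [-3.14027041e+00  2.50870611e-06  2.39803396e-01] [-1.33339572e+00  3.53623960e-01  1.63405485e+00 -6.21470149e-06
  1.15523608e+00 -2.40027661e-03] 0.1
{'mtx': array([[333.40460604,   0.        , 276.32896913],
       [  0.        , 333.40460604, 208.52702807],
       [  0.        ,   0.        ,   1.        ]]), 'dist': array([-0.06960349,  0.        ,  0.        ,  0.        ,  0.        ]), 'R': array([[ 2.36730766e-01, -9.71574898e-01, -8.73285570e-04],
       [-9.18689519e-01, -2.24137212e-01,  3.25226194e-01],
       [-3.16177342e-01, -7.61887677e-02, -9.45635849e-01]]), 't': array([-623.4514455 ,  -41.69531564,  379.61319485])} [ 229.31017958 -586.15298471  371.99180366]
```

>>> {"method": "drive_tool", "body": {
  "plan": [
    {"x":0.6,"y":-0.75,"z":0,"ax":0,"ay":0,"az":-1.3,"hand":85},
    {"x":1.2,"y":-1.55,"z":0,"ax":0,"ay":0,"az":-2.6,"hand":85},
    {"x":1.85,"y":-2.35,"z":0,"ax":0,"ay":0,"az":-4,"hand":85},
    {"x":2.5,"y":-3.1,"z":0,"ax":0,"ay":0,"az":-5.3,"hand":85},
    {"x":3.1,"y":-3.9,"z":0,"ax":0,"ay":0,"az":-6.6,"hand":85},
    {"x":3.7,"y":-4.7,"z":0,"ax":0,"ay":0,"az":-8,"hand":85},
    {"x":4.3,"y":-5.5,"z":0,"ax":0,"ay":0,"az":-9.3,"hand":85},
    {"x":4.9,"y":-6.3,"z":0,"ax":0,"ay":0,"az":-10.6,"hand":85}
  ]
}}

```text
clock: 0.9
eef_pos: [311.3, -242.1, 231.2]
tcp_rot: [3.141, 0.0, 1.355]
contact_force: [0.8, -0.7, 0.1]
opening: 0.991
grasp_force: 0.0
```

>>> {"method": "drive_tool", "body": {
  "plan": [
    {"x":1,"y":0.3,"z":0,"ax":0,"ay":0,"az":-1.3,"hand":60},
    {"x":2,"y":0.6,"z":0,"ax":0,"ay":0,"az":-2.6,"hand":60},
    {"x":3,"y":0.9,"z":0,"ax":0,"ay":0,"az":-4,"hand":60},
    {"x":4,"y":1.2,"z":0,"ax":0,"ay":0,"az":-5.3,"hand":60},
    {"x":5,"y":1.5,"z":0,"ax":0,"ay":0,"az":-6.6,"hand":60},
    {"x":6,"y":1.8,"z":0,"ax":0,"ay":0,"az":-8,"hand":60},
    {"x":7,"y":2.1,"z":0,"ax":0,"ay":0,"az":-9.3,"hand":60},
    {"x":8,"y":2.4,"z":0,"ax":0,"ay":0,"az":-10.6,"hand":60}
  ]
}}

```text
clock: 1.7
eef_pos: [507.7, 106.8, 231.1]
tcp_rot: [-3.141, -0.0, 2.466]
contact_force: [1.7, -0.4, 0.5]
opening: 0.701
grasp_force: 0.0
```

>>> {"method": "drive_tool", "body": {
  "plan": [
    {"x":0.05,"y":0.5,"z":0.1,"ax":0,"ay":0,"az":-1.3,"hand":40},
    {"x":0.1,"y":1,"z":0.2,"ax":0,"ay":0,"az":-2.6,"hand":40},
    {"x":0.2,"y":1.5,"z":0.4,"ax":0,"ay":0,"az":-4,"hand":40},
    {"x":0.3,"y":2,"z":0.6,"ax":0,"ay":0,"az":-5.3,"hand":40},
    {"x":0.3,"y":2,"z":0.6,"ax":0,"ay":0,"az":-6.6,"hand":40},
    {"x":0.3,"y":2,"z":0.6,"ax":0,"ay":0,"az":-8,"hand":40},
    {"x":0.3,"y":2,"z":0.6,"ax":0,"ay":0,"az":-9.5,"hand":40},
    {"x":0.3,"y":2,"z":0.6,"ax":0,"ay":0,"az":-9.5,"hand":40}
  ]
}}

```text
clock: 2.5
eef_pos: [558.4, 191.7, 200.8]
tcp_rot: [3.142, -0.001, -2.826]
contact_force: [-0.0, -0.1, 0.3]
opening: 0.47
grasp_force: 0.0
```

Run:
```python
from h import *
s=monitor.sense(); print(s['eef_pos'],s['tcp_rot'],s['qpos'],s['clock'])
c=imaging.camera_info('wrist'); f=imaging.grab_frame('wrist')[:,:,::-1].copy(); cv2.imwrite('pics/w1.png',f)
np.savez('w1.npz',**c)
hsv=cv2.cvtColor(f,cv2.COLOR_BGR2HSV)
m=cv2.inRange(hsv,(10,90,90),(28,255,255)); 
n,l,st,ce=cv2.connectedComponentsWithStats(m)
for i in np.argsort(-st[1:,4])[:4]+1: print(st[i],ce[i],ray(c,ce[i],24))
```

```text
[558.36542078 191.70400333 200.81805582] [ 3.14159197e+00 -9.10828901e-04 -2.82589030e+00] [ 3.28173234e-01  3.30837922e-01  1.73861750e+00  1.37047647e-05
  1.07304798e+00 -1.55833200e+00] 2.5
[    0     0   560   341 74410] [252.05231824 127.67056847] [[513.02933653 153.83378836  24.        ]]
[ 222  241  134  145 7533] [273.22341697 327.18213195] [[721.74594736 241.93093101  24.        ]]
[ 252   96   72   84 4971] [290.05049286 137.43633072] [[510.61332642 190.55066065  24.        ]]
[  80  288   61   31 1039] [109.72569779 300.97882579] [[747.73942     53.37694991  24.        ]]
```

View pics/w1.png

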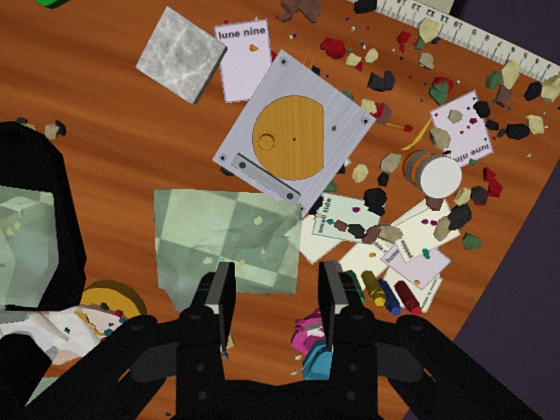

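The wrist view shows the disc centred near (290,138) with its flat to the right, the peg near (266,141), and the bar from (235,155) to (297,200). Next I'll measure the plate, the disc and the peg.

```bash
cat > disc.py <<'E'
from h import *
def disc(f,c,lo=(10,90,90),hi=(28,255,255),near=None):
    """top outline of disc (z=24): centre, flat direction (deg)"""
    hsv=cv2.cvtColor(f,cv2.COLOR_BGR2HSV); m=cv2.inRange(hsv,lo,hi)
    n,l,st,ce=cv2.connectedComponentsWithStats(m)
    cand=[i for i in range(1,n) if st[i,4]>1000]
    p=[np.linalg.norm(ray(c,ce[i],24)[0,:2]-near) for i in cand]; i=cand[int(np.argmin(p))]
    k=max(cv2.findContours((l==i).astype(np.uint8),0,1)[0],key=len)[:,0]
    P=ray(c,k,24)[:,:2]
    ctr=P.mean(0); best=None
    # robust: fit circle R=40 by repeated least squares using inliers
    from scipy.optimize import least_squares
    q=least_squares(lambda v:np.hypot(*(P-v).T)-40,ctr,loss='soft_l1',f_scale=.5).x
    d=np.hypot(*(P-q).T); F=P[d<37]
    vx,vy,x0,y0=cv2.fitLine(F.astype(np.float32),cv2.DIST_HUBER,0,.01,.01).ravel()
    nrm=np.array([-vy,vx]); o=nrm@(np.array([x0,y0])-q)
    if o<0:nrm=-nrm
    return q,np.degrees(np.arctan2(nrm[1],nrm[0])),abs(o),np.median(abs(d[d>38.5]-40)),len(F)
E
python3 - <<'E'
from disc import *
f=cv2.imread('pics/w1.png'); c=dict(np.load('w1.npz'))
print(disc(f,c,near=np.array([510,190])))
hsv=cv2.cvtColor(f,cv2.COLOR_BGR2HSV)
m=cv2.inRange(hsv,(105,10,110),(135,80,255)); m=cv2.morphologyEx(m,2,np.ones((3,3))) if 0 else cv2.morphologyEx(m,cv2.MORPH_OPEN,np.ones((5,5)))
n,l,st,ce=cv2.connectedComponentsWithStats(m)
i=l[170,330]; print(f[170,330],hsv[170,330],i,st[i])
k=max(cv2.findContours((l==i).astype(np.uint8),0,1)[0],key=len)[:,0]
P=ray(c,k,12)[:,:2].astype(np.float32); print(cv2.minAreaRect(cv2.convexHull(P)))
print('peg px->',ray(c,[[266,141]],42))
cv2.imwrite('pics/w1c.png',cv2.resize(np.hstack([f[40:225,205:385],cv2.cvtColor((l==i).astype(np.uint8)*255,8)[40:225,205:385]]),None,fx=2.2,fy=2.2,interpolation=2))
E
```

```text
(array([511.08351484, 193.85969378]), np.float32(110.363045), np.float64(27.233042401017972), np.float64(0.993438169797134), 54)
[177 168 168] [120  13 177] 2 [ 219   58  148  148 6995]
((512.386962890625, 194.4882049560547), (111.18310546875, 123.44441223144531), 74.5033950805664)
peg px-> [[518.41582406 169.78762009  42.        ]]
```

View pics/w1c.png

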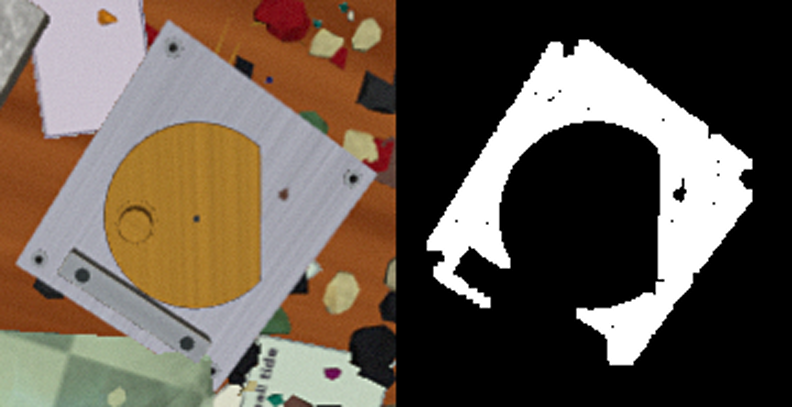

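>>> {"method": "drive_tool", "body": {
  "plan": [
    {"x":0.22,"y":-0.04,"z":0.6,"ax":0,"ay":0,"az":0,"hand":40},
    {"x":0.44,"y":-0.08,"z":1.2,"ax":0,"ay":0,"az":0,"hand":40},
    {"x":0.66,"y":-0.12,"z":1.8,"ax":0,"ay":0,"az":0,"hand":40},
    {"x":0.88,"y":-0.175,"z":2.4,"ax":0,"ay":0,"az":0,"hand":40},
    {"x":0.88,"y":-0.175,"z":2.6,"ax":0,"ay":0,"az":0,"hand":40},
    {"x":0.88,"y":-0.175,"z":2.6,"ax":0,"ay":0,"az":0,"hand":40},
    {"x":0.88,"y":-0.175,"z":2.6,"ax":0,"ay":0,"az":0,"hand":40}
  ]
}}

```text
clock: 3.25
eef_pos: [520.9, 170.4, 72.4]
tcp_rot: [3.142, 0.002, -2.83]
contact_force: [0.4, -0.4, 0.1]
opening: 0.469
grasp_force: 0.0
```

Run:
```python
from disc import *
c=imaging.camera_info('wrist'); s=monitor.sense(); f=imaging.grab_frame('wrist')[:,:,::-1].copy()
print(s['eef_pos'],s['tcp_rot'],s['contact_force']); np.savez('w2.npz',**c)
try: print(disc(f,c,near=np.array([511,193])))
except Exception as e: print(e)
p=proj(c,[s['eef_pos']*[1,1,0]+[0,0,42],[519.3,169.7,42]]); print(p)
for q in p: cv2.drawMarker(f,tuple(int(round(v)) for v in q),(0,0,255) if q is p[0] else (255,0,0),1,8)
cv2.imwrite('pics/w2.png',f)
```

```text
[520.91447303 170.37259081  72.36225141] [ 3.14152606e+00  1.88233282e-03 -2.82993679e+00] [ 0.41637118 -0.37365738  0.07921099]
(array([510.03197919, 191.81679636]), np.float32(-3.1908908), np.float64(3.6630228582278246), np.float64(0.7650214007143532), 155)
[[274.94332018 250.17084363]
 [274.68101025 247.40319523]]
```

View pics/w2.png

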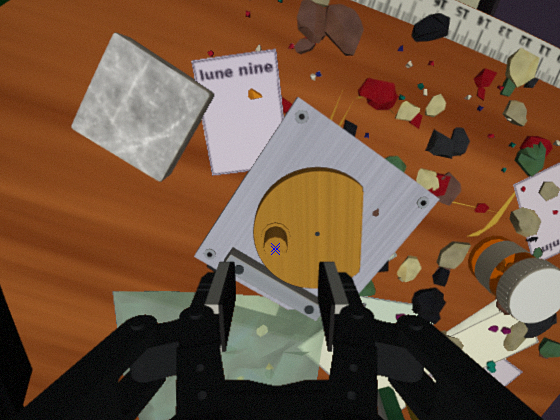

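The block is at (142,108), the jar cap at (528,292), and the peg top is around (275,243), slightly above my markers at (275,248). I'll crop in closer to refine it.

Run:
```python
from disc import *
f=cv2.imread('pics/w2.png')
cv2.imwrite('pics/w2c.png',cv2.resize(f[210:270,245:325],None,fx=9,fy=9,interpolation=2))
```

```text
(no output)
```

View pics/w2c.png

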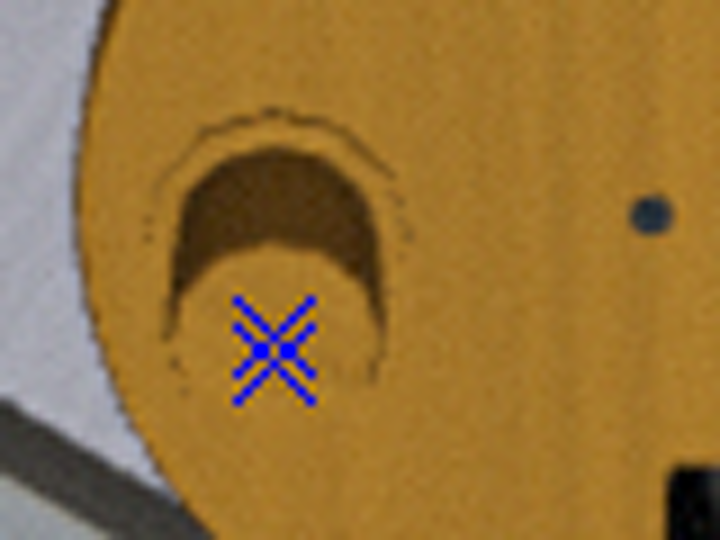

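The peg top is at about (275.8,248.3) and the disc's centre dot at (317.2,233.9), both within about 1 px of my estimate.

Run:
```python
from disc import *
c=dict(np.load('w2.npz')); p=ray(c,[[275.8,248.3]],42)[0,:2]; q=ray(c,[[317.2,233.9]],24)[0,:2]
d=p-q; print(p,q,np.hypot(*d),np.degrees(np.arctan2(d[1],d[0])))
s=monitor.sense(); yaw=s['tcp_rot'][2]; e=p-s['eef_pos'][:2]
print('tool',e@[np.cos(yaw),np.sin(yaw)],e@[np.sin(yaw),-np.cos(yaw)],s['eef_pos'])
```

```text
[519.64202678 170.4772089 ] [510.78362528 194.5084227 ] 25.611921324026575 -69.76507220306591
tool 1.4331122345626546 0.4633468408930955 [521.14818087 170.47628878  72.70188952]
```

>>> {"method": "drive_tool", "body": {
  "plan": [
    {"x":0.026,"y":0.01,"z":0.4,"ax":0,"ay":0,"az":0,"hand":40},
    {"x":0.026,"y":0.01,"z":0.75,"ax":0,"ay":0,"az":0,"hand":40},
    {"x":0.026,"y":0.01,"z":0.89,"ax":0,"ay":0,"az":0,"hand":30},
    {"x":0.026,"y":0.01,"z":0.89,"ax":0,"ay":0,"az":0,"hand":20},
    {"x":0.026,"y":0.01,"z":0.89,"ax":0,"ay":0,"az":0,"hand":17},
    {"x":0.026,"y":0.01,"z":0.89,"ax":0,"ay":0,"az":0,"hand":14},
    {"x":0.026,"y":0.01,"z":0.89,"ax":0,"ay":0,"az":0,"hand":12},
    {"x":0.026,"y":0.01,"z":0.89,"ax":0,"ay":0,"az":0,"hand":12}
  ],
  "grip_force": 20
}}

```text
clock: 4.1
eef_pos: [518.9, 170.2, 27.8]
tcp_rot: [3.142, 0.002, -2.829]
contact_force: [-0.7, -0.8, 6.4]
opening: 0.145
grasp_force: 19.7
```

>>> {"method": "drive_tool", "body": {
  "plan": [
    {"x":0,"y":0,"z":-0.005,"ax":0,"ay":0,"az":0,"hand":12},
    {"x":0,"y":0,"z":-0.01,"ax":0,"ay":0,"az":0,"hand":12}
  ]
}}

```text
clock: 4.3
eef_pos: [519.0, 170.2, 27.9]
tcp_rot: [3.142, 0.002, -2.829]
contact_force: [1.2, 0.7, 1.3]
opening: 0.151
grasp_force: 19.5
```

Run:
```python
import numpy as np
vx,vy=1.04,25.98
for d in range(4,33,4):
    t=np.radians(d);c,s=np.cos(t),np.sin(t)
    print(d,round(d/6,3),np.round([(vx*(1-c)+vy*s)/50,(vy*(1-c)-vx*s)/50],4))
```

```text
4 0.667 [ 0.0363 -0.0002]
8 1.333 [0.0725 0.0022]
12 2.0 [0.1085 0.007 ]
16 2.667 [0.144  0.0144]
20 3.333 [0.179  0.0242]
24 4.0 [0.2131 0.0365]
28 4.667 [0.2464 0.0511]
32 5.333 [0.2785 0.0679]
```

>>> {"method": "drive_tool", "body": {
  "plan": [
    {"x":0.0363,"y":0,"z":0,"ax":0,"ay":0,"az":0.667,"hand":12},
    {"x":0.0725,"y":0.0022,"z":0,"ax":0,"ay":0,"az":1.333,"hand":12},
    {"x":0.1085,"y":0.007,"z":0,"ax":0,"ay":0,"az":2,"hand":12},
    {"x":0.144,"y":0.0144,"z":0,"ax":0,"ay":0,"az":2.667,"hand":12}
  ]
}}

```text
clock: 4.7
eef_pos: [511.7, 168.5, 27.8]
tcp_rot: [3.141, 0.001, -3.111]
contact_force: [0.8, -0.2, 5.2]
opening: 0.146
grasp_force: 19.8
```

>>> {"method": "drive_tool", "body": {
  "plan": [
    {"x":0.0363,"y":0,"z":-0.005,"ax":0,"ay":0,"az":0.667,"hand":12},
    {"x":0.0725,"y":0.0022,"z":-0.005,"ax":0,"ay":0,"az":1.333,"hand":12},
    {"x":0.1085,"y":0.007,"z":-0.005,"ax":0,"ay":0,"az":2,"hand":12},
    {"x":0.144,"y":0.0144,"z":-0.005,"ax":0,"ay":0,"az":2.667,"hand":12},
    {"x":0.179,"y":0.0242,"z":-0.005,"ax":0,"ay":0,"az":3.333,"hand":12},
    {"x":0.2131,"y":0.0365,"z":-0.005,"ax":0,"ay":0,"az":4,"hand":12}
  ]
}}

```text
clock: 5.3
eef_pos: [500.5, 169.9, 27.8]
tcp_rot: [3.141, 0.0, 2.754]
contact_force: [0.7, -0.1, 3.8]
opening: 0.148
grasp_force: 19.7
```

>>> {"method": "drive_tool", "body": {
  "plan": [
    {"x":0.0363,"y":0,"z":-0.005,"ax":0,"ay":0,"az":0.667,"hand":12},
    {"x":0.0725,"y":0.0022,"z":-0.005,"ax":0,"ay":0,"az":1.333,"hand":12},
    {"x":0.1085,"y":0.007,"z":-0.005,"ax":0,"ay":0,"az":2,"hand":12},
    {"x":0.144,"y":0.0144,"z":-0.005,"ax":0,"ay":0,"az":2.667,"hand":12},
    {"x":0.179,"y":0.0242,"z":-0.005,"ax":0,"ay":0,"az":3.333,"hand":12},
    {"x":0.2131,"y":0.0365,"z":-0.005,"ax":0,"ay":0,"az":4,"hand":12},
    {"x":0.2464,"y":0.0511,"z":-0.005,"ax":0,"ay":0,"az":4.667,"hand":12},
    {"x":0.2785,"y":0.0679,"z":-0.005,"ax":0,"ay":0,"az":5.333,"hand":12}
  ]
}}

```text
clock: 6.1
eef_pos: [488.5, 178.2, 27.9]
tcp_rot: [-3.141, -0.0, 2.195]
contact_force: [0.8, 0.0, 2.0]
opening: 0.153
grasp_force: 19.7
```

>>> {"method": "drive_tool", "body": {
  "plan": [
    {"x":0.0363,"y":0,"z":-0.005,"ax":0,"ay":0,"az":0.667,"hand":12},
    {"x":0.0725,"y":0.0022,"z":-0.005,"ax":0,"ay":0,"az":1.333,"hand":12},
    {"x":0.1085,"y":0.007,"z":-0.005,"ax":0,"ay":0,"az":2,"hand":12},
    {"x":0.144,"y":0.0144,"z":-0.005,"ax":0,"ay":0,"az":2.667,"hand":12},
    {"x":0.179,"y":0.0242,"z":-0.005,"ax":0,"ay":0,"az":3.333,"hand":12},
    {"x":0.2131,"y":0.0365,"z":-0.005,"ax":0,"ay":0,"az":4,"hand":12},
    {"x":0.2464,"y":0.0511,"z":-0.005,"ax":0,"ay":0,"az":4.667,"hand":12},
    {"x":0.2785,"y":0.0679,"z":-0.005,"ax":0,"ay":0,"az":5.333,"hand":12}
  ]
}}

```text
clock: 6.9
eef_pos: [482.9, 191.4, 27.9]
tcp_rot: [-3.141, 0.0, 1.637]
contact_force: [1.3, -0.6, -0.1]
opening: 0.152
grasp_force: 19.6
```

>>> {"method": "drive_tool", "body": {
  "plan": [
    {"x":0.0363,"y":0,"z":0,"ax":0,"ay":0,"az":0.667,"hand":12},
    {"x":0.0725,"y":0.0022,"z":0,"ax":0,"ay":0,"az":1.333,"hand":12},
    {"x":0.1085,"y":0.007,"z":0,"ax":0,"ay":0,"az":2,"hand":12},
    {"x":0.144,"y":0.0144,"z":0,"ax":0,"ay":0,"az":2.667,"hand":12},
    {"x":0.179,"y":0.0242,"z":0,"ax":0,"ay":0,"az":3.333,"hand":12},
    {"x":0.1945,"y":0.0294,"z":0,"ax":0,"ay":0,"az":3.633,"hand":12},
    {"x":0.1945,"y":0.0294,"z":0,"ax":0,"ay":0,"az":3.633,"hand":12}
  ]
}}

```text
clock: 7.6
eef_pos: [484.1, 201.2, 27.9]
tcp_rot: [3.142, 0.0, 1.259]
contact_force: [1.8, -1.1, -1.8]
opening: 0.149
grasp_force: 19.5
```

Run:
```python
from disc import *
s=monitor.sense(); print(s['eef_pos'],s['tcp_rot'],s['contact_force'],s['qpos'])
for n in ('wrist','top'):
    c=imaging.camera_info(n); f=imaging.grab_frame(n)[:,:,::-1].copy(); np.savez(n+'3.npz',**c); cv2.imwrite(f'pics/{n}3.png',f)
```

```text
[484.07804706 201.22880697  27.90652045] [3.14153381e+00 1.49981243e-04 1.25885889e+00] [ 1.82365726 -1.10215101 -1.77829368] [ 3.91201234e-01  4.87037598e-01  1.99096875e+00 -2.47500106e-04
  6.63638418e-01  7.03333639e-01]
```

View pics/wrist3.png

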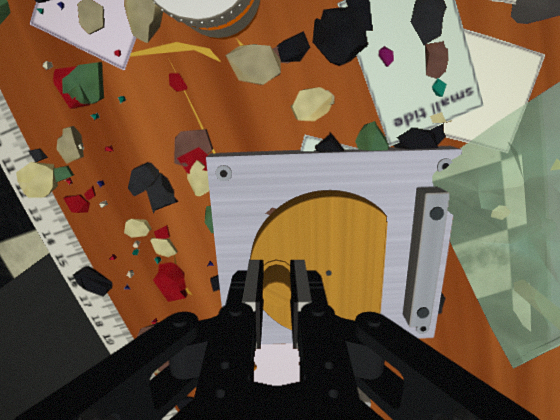

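The wrist view shows the peg in the grip at (277,280), the flat as a near-vertical edge at x≈386 (rows 216–335), and the bar's dark face at x≈405–416, so the flat already nearly faces the bar. I'll measure both edges.

```bash
cat > edges.py <<'E'
from disc import *
def fit(P):
    P=np.array(P)
    for _ in range(5):
        vx,vy,x,y=cv2.fitLine(P.astype(np.float32),cv2.DIST_HUBER,0,.01,.01).ravel()
        d=abs((P-[x,y])@[-vy,vx]); P=P[d<max(.3,2*np.median(d))]
    n=np.array([-vy,vx]); n*=np.sign(n[0]); return np.degrees(np.arctan2(n[1],n[0])),n@[x,y],n,P,np.median(d)
def rep(f,c,rows):
    """flat edge (brass end) and bar's upper near edge, right of it, both at z=24"""
    hsv=cv2.cvtColor(f,cv2.COLOR_BGR2HSV); g=cv2.GaussianBlur(cv2.cvtColor(f,6),(3,3),0).astype(float); A=[];B=[]
    for r_ in rows:
        br=np.where((hsv[r_,300:450,1]>100))[0]+300
        e=br[br<405].max(); A.append((e+.5,r_))
        seg=np.diff(g[r_,e+2:e+45]); k=int(np.argmax(seg)); B.append((e+2+k+.5,r_))
    a=fit(ray(c,A,24)[:,:2]); b=fit(ray(c,B,24)[:,:2])
    m=a[3].mean(0); print('flat',a[0],'bar',b[0],'askew',a[0]-b[0],'gap at middle',b[1]-b[2]@m,'res',a[4],b[4],len(a[3]),len(b[3]))
    return A,B
E
python3 - <<'E'
from edges import *
f=cv2.imread('pics/wrist3.png'); c=dict(np.load('wrist3.npz'))
A,B=rep(f,c,range(222,320,2)); print(A[::8],B[::8])
E
```

```text
flat -15.53012 bar -15.945461 askew 0.41534138 gap at middle 16.56493418799988 res 0.1320419973350033 0.11532675375806217 46 48
[(np.float64(387.5), 222), (np.float64(385.5), 238), (np.float64(384.5), 254), (np.float64(383.5), 270), (np.float64(382.5), 286), (np.float64(380.5), 302), (np.float64(385.5), 318)] [(np.float64(421.5), 222), (np.float64(419.5), 238), (np.float64(417.5), 254), (np.float64(415.5), 270), (np.float64(413.5), 286), (np.float64(411.5), 302), (np.float64(409.5), 318)]
```

>>> {"method": "drive_tool", "body": {
  "plan": [
    {"x":0.0015,"y":0.04,"z":0,"ax":0,"ay":0,"az":0,"hand":12},
    {"x":0.003,"y":0.08,"z":0,"ax":0,"ay":0,"az":0,"hand":12},
    {"x":0.0045,"y":0.12,"z":0,"ax":0,"ay":0,"az":0,"hand":12},
    {"x":0.006,"y":0.16,"z":0,"ax":0,"ay":0,"az":0,"hand":12},
    {"x":0.0075,"y":0.2,"z":0,"ax":0,"ay":0,"az":0,"hand":12},
    {"x":0.009,"y":0.23,"z":0,"ax":0,"ay":0,"az":0,"hand":12},
    {"x":0.01,"y":0.25,"z":0,"ax":0,"ay":0,"az":0,"hand":12}
  ]
}}

```text
clock: 8.4
eef_pos: [496.2, 197.9, 28.0]
tcp_rot: [-3.142, 0.0, 1.259]
contact_force: [-0.2, -0.5, -2.0]
opening: 0.152
grasp_force: 19.5
```

Run:
```python
from edges import *
s=monitor.sense(); print(s['eef_pos'],s['tcp_rot'],s['contact_force'])
c=imaging.camera_info('wrist'); f=imaging.grab_frame('wrist')[:,:,::-1].copy(); cv2.imwrite('pics/w4.png',f)
A,B=rep(f,c,range(222,320,2)); print(A[::8],B[::8])
```

```text
[496.24552418 197.86216137  27.95670598] [-3.14156958e+00  3.73137977e-05  1.25908118e+00] [-0.24840214 -0.49382801 -2.04981776]
flat -14.66621 bar -15.993253 askew 1.3270426 gap at middle 3.975205870646562 res 0.12341147285814175 0.11494550162316541 44 47
[(np.float64(386.5), 222), (np.float64(385.5), 238), (np.float64(384.5), 254), (np.float64(383.5), 270), (np.float64(382.5), 286), (np.float64(381.5), 302), (np.float64(383.5), 318)] [(np.float64(396.5), 222), (np.float64(394.5), 238), (np.float64(393.5), 254), (np.float64(391.5), 270), (np.float64(389.5), 286), (np.float64(388.5), 302), (np.float64(387.5), 318)]
```

>>> {"method": "drive_tool", "body": {
  "plan": [
    {"x":0.012,"y":0.01,"z":0.003,"ax":0,"ay":0,"az":0.22,"hand":12},
    {"x":0.014,"y":0.03,"z":0.003,"ax":0,"ay":0,"az":0.22,"hand":12},
    {"x":0.0145,"y":0.05,"z":0.003,"ax":0,"ay":0,"az":0.22,"hand":12},
    {"x":0.0145,"y":0.05,"z":0.003,"ax":0,"ay":0,"az":0.22,"hand":12}
  ]
}}

```text
clock: 8.85
eef_pos: [498.9, 197.9, 27.9]
tcp_rot: [3.141, -0.0, 1.236]
contact_force: [0.1, 0.0, -1.3]
opening: 0.154
grasp_force: 19.6
```

Run:
```python
from edges import *
s=monitor.sense(); print(s['eef_pos'],s['tcp_rot'],s['contact_force'])
c=imaging.camera_info('wrist'); f=imaging.grab_frame('wrist')[:,:,::-1].copy(); cv2.imwrite('pics/w5.png',f)
A,B=rep(f,c,range(222,320,2)); print(A[::8],B[::8])
```

```text
[498.87224697 197.87819154  27.91274628] [ 3.14142396e+00 -1.29406954e-04  1.23618697e+00] [ 0.11658753  0.01713835 -1.31829409]
flat -16.213617 bar -15.899872 askew -0.3137455 gap at middle 1.361189163421841 res 0.12203806449940091 0.11819919114340685 46 44
[(np.float64(387.5), 222), (np.float64(386.5), 238), (np.float64(384.5), 254), (np.float64(383.5), 270), (np.float64(382.5), 286), (np.float64(381.5), 302), (np.float64(382.5), 318)] [(np.float64(389.5), 222), (np.float64(388.5), 238), (np.float64(387.5), 254), (np.float64(386.5), 270), (np.float64(385.5), 286), (np.float64(384.5), 302), (np.float64(387.5), 318)]
```

>>> {"method": "drive_tool", "body": {
  "plan": [
    {"x":0,"y":0.004,"z":0,"ax":0,"ay":0,"az":0,"hand":12},
    {"x":0,"y":0.008,"z":0,"ax":0,"ay":0,"az":0,"hand":12},
    {"x":0,"y":0.012,"z":0,"ax":0,"ay":0,"az":0,"hand":12},
    {"x":0.0005,"y":0.016,"z":0,"ax":0,"ay":0,"az":0,"hand":12},
    {"x":0.0005,"y":0.016,"z":0,"ax":0,"ay":0,"az":0,"hand":12}
  ]
}}

```text
clock: 9.4
eef_pos: [499.5, 197.6, 27.9]
tcp_rot: [-3.142, -0.0, 1.236]
contact_force: [-1.9, 1.7, -0.5]
opening: 0.149
grasp_force: 19.7
```

>>> {"method": "drive_tool", "body": {
  "plan": [
    {"x":0,"y":0.003,"z":0,"ax":0,"ay":0,"az":0,"hand":12},
    {"x":0,"y":0.006,"z":0,"ax":0,"ay":0,"az":0,"hand":12},
    {"x":0,"y":0.006,"z":0,"ax":0,"ay":0,"az":0,"hand":12}
  ]
}}

```text
clock: 9.7
eef_pos: [499.8, 197.5, 27.9]
tcp_rot: [3.142, -0.0, 1.236]
contact_force: [-1.2, 0.4, 0.4]
opening: 0.15
grasp_force: 19.7
```

>>> {"method": "drive_tool", "body": {
  "plan": [
    {"x":0,"y":0.003,"z":0,"ax":0,"ay":0,"az":0,"hand":12},
    {"x":0,"y":0.006,"z":0,"ax":0,"ay":0,"az":0,"hand":12},
    {"x":0,"y":0.006,"z":0,"ax":0,"ay":0,"az":0,"hand":12}
  ]
}}

```text
clock: 10.0
eef_pos: [500.1, 197.4, 27.9]
tcp_rot: [3.142, -0.0, 1.236]
contact_force: [-0.7, 0.2, -0.8]
opening: 0.147
grasp_force: 19.7
```

>>> {"method": "drive_tool", "body": {
  "plan": [
    {"x":0,"y":0.003,"z":0,"ax":0,"ay":0,"az":0,"hand":12},
    {"x":0,"y":0.006,"z":0,"ax":0,"ay":0,"az":0,"hand":12},
    {"x":0,"y":0.006,"z":0,"ax":0,"ay":0,"az":0,"hand":12}
  ]
}}

```text
clock: 10.3
eef_pos: [500.2, 197.3, 27.9]
tcp_rot: [-3.141, 0.0, 1.236]
contact_force: [-2.3, 1.7, 0.7]
opening: 0.148
grasp_force: 19.8
```

>>> {"method": "drive_tool", "body": {
  "plan": [
    {"x":0,"y":0.003,"z":0,"ax":0,"ay":0,"az":0,"hand":12},
    {"x":0,"y":0.006,"z":0,"ax":0,"ay":0,"az":0,"hand":12},
    {"x":0,"y":0.006,"z":0,"ax":0,"ay":0,"az":0,"hand":12}
  ]
}}

```text
clock: 10.6
eef_pos: [500.3, 197.2, 27.9]
tcp_rot: [-3.141, 0.0, 1.236]
contact_force: [-4.6, 1.3, 3.4]
opening: 0.15
grasp_force: 20.0
```

Run:
```python
from edges import *
s=monitor.sense(); print(s['eef_pos'],s['tcp_rot'],s['contact_force'],s['wrist_torque'])
c=imaging.camera_info('wrist'); f=imaging.grab_frame('wrist')[:,:,::-1].copy(); cv2.imwrite('pics/w6.png',f)
A,B=rep(f,c,range(222,320,2)); print(A[::8],B[::8])
```

```text
[500.27054869 197.20911923  27.87351917] [-3.14100243e+00  2.72385090e-04  1.23600678e+00] [-4.63719633  1.31662019  3.38211651] [0.26531179 0.76877054 0.03880325]
flat -16.180962 bar -15.61863 askew -0.5623312 gap at middle 11.779330450973873 res 0.1247855812838015 0.10844090443771383 46 21
[(np.float64(386.5), 222), (np.float64(385.5), 238), (np.float64(384.5), 254), (np.float64(383.5), 270), (np.float64(382.5), 286), (np.float64(381.5), 302), (np.float64(385.5), 318)] [(np.float64(410.5), 222), (np.float64(420.5), 238), (np.float64(386.5), 254), (np.float64(406.5), 270), (np.float64(405.5), 286), (np.float64(418.5), 302), (np.float64(387.5), 318)]
```

>>> {"method": "drive_tool", "body": {
  "plan": [
    {"x":0,"y":0.002,"z":-0.003,"ax":0,"ay":0,"az":0,"hand":12},
    {"x":0,"y":0.004,"z":-0.006,"ax":0,"ay":0,"az":0,"hand":12},
    {"x":0,"y":0.004,"z":-0.006,"ax":0,"ay":0,"az":0,"hand":12}
  ]
}}

```text
clock: 10.95
eef_pos: [500.3, 196.9, 27.9]
tcp_rot: [-3.141, 0.001, 1.236]
contact_force: [-6.0, 0.9, -1.3]
opening: 0.15
grasp_force: 19.8
```

Run:
```python
from edges import *
s=monitor.sense(); print(s['eef_pos'],s['contact_force'])
c=imaging.camera_info('wrist'); f=imaging.grab_frame('wrist')[:,:,::-1].copy(); np.savez('w7.npz',**c);cv2.imwrite('pics/w7.png',f)
rep(f,c,range(222,320,2))
cv2.imwrite('pics/w7c.png',cv2.resize(f[195:345,350:440],None,fx=4,fy=4,interpolation=2))
```

```text
[500.29201869 196.93796086  27.93819493] [-5.95062978  0.93655115 -1.33229901]
flat -16.148338 bar -15.67645 askew -0.47188854 gap at middle 11.748082594870368 res 0.12630364764097324 0.12064487685777911 46 23
```

View pics/w7c.png

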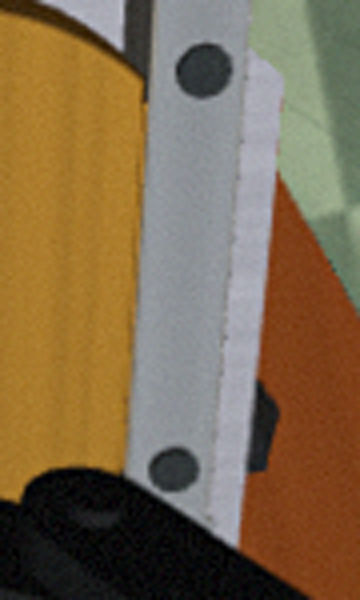

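The crop shows the flat lying along the bar, with a thin uniform joint line from (145,100) to (127,470). I'll check the angle at sub-pixel level.

```bash
cat > sub.py <<'E'
from edges import *
def sub(f,c,rows=range(222,306)):
    b=cv2.GaussianBlur(f,(1,7),0).astype(float)[:,:,0]; A=[];B=[]
    for r_ in rows:
        def cross(x0,x1,lv,up):
            p=b[r_,x0:x1]; i=np.where((p[:-1]<lv)&(p[1:]>=lv) if up else (p[:-1]>lv)&(p[1:]<=lv))[0]
            return x0+i[0]+(lv-p[i[0]])/(p[i[0]+1]-p[i[0]]) if len(i) else None
        for lv,L in((75,A),(130,B)):
            x=cross(370,400,lv,True)
            if x: L.append((x,r_))
    a=fit(ray(c,A,24)[:,:2]); d=fit(ray(c,B,24)[:,:2]); print('brass side',a[0],a[4],'bar side',d[0],d[4],'sep mm',d[1]-d[2]@a[3].mean(0),len(A),len(B))
E
python3 - <<'E'
from sub import *
c=dict(np.load('w7.npz')); f=cv2.imread('pics/w7.png'); sub(f,c)
for r_ in (225,250,275,300): print(f[r_,378:396,0])
E
```

```text
brass side -16.018307 0.023544298969231506 bar side -15.740571 0.0547340688634816 sep mm 0.5072939712543985 84 84
[ 40  42  45  50  48  47  48  33  60 139 154 157 155 154 153 157 154 155]
[ 44  44  38  47  40  40  50  90 145 155 161 157 158 156 153 150 150 149]
[ 49  48  42  45  29  75 135 151 159 157 157 154 154 148 152 154 148 150]
[ 45  40  35  50 105 151 154 161 156 154 152 156 148 154 147 151 151 146]
```

>>> {"method": "drive_tool", "body": {
  "plan": [
    {"x":0,"y":0.002,"z":0,"ax":0,"ay":0,"az":0,"hand":12},
    {"x":0,"y":0.004,"z":0.001,"ax":0,"ay":0,"az":0,"hand":12},
    {"x":0.0,"y":0.004,"z":0.001,"ax":0,"ay":0,"az":0,"hand":12}
  ]
}}

```text
clock: 11.3
eef_pos: [500.3, 196.9, 27.9]
tcp_rot: [-3.14, 0.001, 1.236]
contact_force: [-6.4, 1.2, 1.0]
opening: 0.147
grasp_force: 19.9
```

>>> {"method": "drive_tool", "body": {
  "plan": [
    {"x":0,"y":0.003,"z":0,"ax":0,"ay":0,"az":0,"hand":12},
    {"x":0,"y":0.006,"z":0,"ax":0,"ay":0,"az":0,"hand":12},
    {"x":0.0,"y":0.006,"z":0,"ax":0,"ay":0,"az":0,"hand":12}
  ]
}}

```text
clock: 11.6
eef_pos: [500.3, 196.9, 27.9]
tcp_rot: [-3.14, 0.001, 1.236]
contact_force: [-7.4, 1.8, 1.4]
opening: 0.15
grasp_force: 20.0
```

>>> {"method": "drive_tool", "body": {
  "plan": [
    {"x":0,"y":0.003,"z":0,"ax":0,"ay":0,"az":0,"hand":12},
    {"x":0,"y":0.006,"z":0,"ax":0,"ay":0,"az":0,"hand":12},
    {"x":0.0,"y":0.006,"z":0,"ax":0,"ay":0,"az":0,"hand":12}
  ]
}}

```text
clock: 11.9
eef_pos: [500.3, 196.8, 27.9]
tcp_rot: [-3.139, 0.001, 1.236]
contact_force: [-9.0, 2.6, 2.5]
opening: 0.147
grasp_force: 20.1
```

>>> {"method": "drive_tool", "body": {
  "plan": [
    {"x":0,"y":0,"z":0,"ax":0,"ay":0,"az":0,"hand":12},
    {"x":0,"y":0,"z":0,"ax":0,"ay":0,"az":0,"hand":12},
    {"x":0,"y":0,"z":0,"ax":0,"ay":0,"az":0,"hand":12},
    {"x":0,"y":0,"z":0,"ax":0,"ay":0,"az":0,"hand":12}
  ]
}}

```text
clock: 12.3
eef_pos: [500.3, 196.9, 27.9]
tcp_rot: [-3.14, 0.001, 1.236]
contact_force: [-8.2, 2.6, 2.8]
opening: 0.151
grasp_force: 20.1
```

>>> {"method": "drive_tool", "body": {
  "plan": [
    {"x":0,"y":0,"z":0,"ax":0,"ay":0,"az":0,"hand":12},
    {"x":0,"y":0,"z":0,"ax":0,"ay":0,"az":0,"hand":12},
    {"x":0,"y":0,"z":0,"ax":0,"ay":0,"az":0,"hand":12},
    {"x":0,"y":0,"z":0,"ax":0,"ay":0,"az":0,"hand":12},
    {"x":0,"y":0,"z":0,"ax":0,"ay":0,"az":0,"hand":12},
    {"x":0,"y":0,"z":0,"ax":0,"ay":0,"az":0,"hand":12}
  ]
}}

```text
clock: 12.9
eef_pos: [500.3, 196.9, 27.9]
tcp_rot: [-3.14, 0.001, 1.236]
contact_force: [-8.3, 2.6, 3.7]
opening: 0.15
grasp_force: 20.1
```

>>> {"method": "drive_tool", "body": {
  "plan": [
    {"x":0,"y":0,"z":0,"ax":0,"ay":0,"az":0,"hand":12},
    {"x":0,"y":0,"z":0,"ax":0,"ay":0,"az":0,"hand":12},
    {"x":0,"y":0,"z":0,"ax":0,"ay":0,"az":0,"hand":12},
    {"x":0,"y":0,"z":0,"ax":0,"ay":0,"az":0,"hand":12},
    {"x":0,"y":0,"z":0,"ax":0,"ay":0,"az":0,"hand":12},
    {"x":0,"y":0,"z":0,"ax":0,"ay":0,"az":0,"hand":12}
  ]
}}

```text
clock: 13.5
eef_pos: [500.3, 196.8, 27.9]
tcp_rot: [-3.139, 0.001, 1.236]
contact_force: [-8.6, 3.8, 3.6]
opening: 0.15
grasp_force: 20.1
```

Run:
```python
from sub import *
s=monitor.sense(); print(s['eef_pos'],s['contact_force'],s['wrist_torque'])
c=imaging.camera_info('wrist'); f=imaging.grab_frame('wrist')[:,:,::-1].copy(); cv2.imwrite('pics/w8.png',f); sub(f,c)
```

```text
[500.27808418 196.84078154  27.87033196] [-8.60436645  3.80245802  3.57668117] [0.46712408 1.36896398 0.03375684]
brass side -16.0365 0.023192616323831197 bar side -15.7376 0.05607823085516131 sep mm 0.502973097589404 84 84
```

>>> {"method": "drive_tool", "body": {
  "plan": [
    {"x":0,"y":0.002,"z":0,"ax":0,"ay":0,"az":0,"hand":12},
    {"x":0,"y":0.002,"z":0,"ax":0,"ay":0,"az":0,"hand":12},
    {"x":0,"y":0.002,"z":0,"ax":0,"ay":0,"az":0,"hand":12},
    {"x":0,"y":0.002,"z":0,"ax":0,"ay":0,"az":0,"hand":12},
    {"x":0,"y":0.002,"z":0,"ax":0,"ay":0,"az":0,"hand":12},
    {"x":0,"y":0.002,"z":0,"ax":0,"ay":0,"az":0,"hand":12},
    {"x":0,"y":0.002,"z":0,"ax":0,"ay":0,"az":0,"hand":12},
    {"x":0,"y":0.002,"z":0,"ax":0,"ay":0,"az":0,"hand":12}
  ]
}}

```text
clock: 14.35
eef_pos: [500.3, 196.8, 27.9]
tcp_rot: [-3.139, 0.001, 1.236]
contact_force: [-9.4, 3.4, 3.7]
opening: 0.151
grasp_force: 20.1
```

>>> {"method": "drive_tool", "body": {
  "plan": [
    {"x":0,"y":0,"z":0,"ax":0,"ay":0,"az":0,"hand":12},
    {"x":0,"y":-0.003,"z":0,"ax":0,"ay":0,"az":0,"hand":12},
    {"x":0,"y":-0.006,"z":-0.002,"ax":0,"ay":0,"az":0,"hand":12},
    {"x":0,"y":-0.009,"z":-0.004,"ax":0,"ay":0,"az":0,"hand":12},
    {"x":0,"y":-0.012,"z":-0.004,"ax":0,"ay":0,"az":0,"hand":12},
    {"x":0,"y":-0.012,"z":-0.004,"ax":0,"ay":0,"az":0,"hand":12}
  ]
}}

```text
clock: 14.95
eef_pos: [500.3, 196.9, 28.0]
tcp_rot: [-3.14, 0.001, 1.236]
contact_force: [-5.7, 1.1, -0.7]
opening: 0.147
grasp_force: 19.7
```

>>> {"method": "drive_tool", "body": {
  "plan": [
    {"x":0,"y":-0.004,"z":0,"ax":0,"ay":0,"az":0,"hand":12},
    {"x":0,"y":-0.008,"z":0,"ax":0,"ay":0,"az":0,"hand":12},
    {"x":0,"y":-0.008,"z":0,"ax":0,"ay":0,"az":0,"hand":12}
  ]
}}

```text
clock: 15.25
eef_pos: [500.3, 196.9, 28.1]
tcp_rot: [-3.141, 0.001, 1.236]
contact_force: [-5.3, 0.9, -1.8]
opening: 0.152
grasp_force: 19.6
```

>>> {"method": "drive_tool", "body": {
  "plan": [
    {"x":0,"y":0,"z":0,"ax":0,"ay":0,"az":0,"hand":16},
    {"x":0,"y":0,"z":0,"ax":0,"ay":0,"az":0,"hand":20},
    {"x":0,"y":0,"z":0,"ax":0,"ay":0,"az":0,"hand":30},
    {"x":0,"y":0,"z":0,"ax":0,"ay":0,"az":0,"hand":35},
    {"x":0,"y":0,"z":0,"ax":0,"ay":0,"az":0,"hand":35}
  ]
}}

```text
clock: 15.75
eef_pos: [501.1, 197.3, 28.5]
tcp_rot: [3.141, -0.0, 1.236]
contact_force: [-0.2, 0.1, 0.9]
opening: 0.413
grasp_force: 0.0
```

Run:
```python
from sub import *
s=monitor.sense(); print(s['eef_pos'],s['contact_force'],s['opening'])
c=imaging.camera_info('wrist'); f=imaging.grab_frame('wrist')[:,:,::-1].copy(); cv2.imwrite('pics/w9.png',f); sub(f,c); rep(f,c,range(222,304,2))
```

```text
[501.10671785 197.27051477  28.50453651] [-0.19802353  0.06017868  0.88518168] 0.4133954499277115
brass side -16.0495 0.025130589489930816 bar side -15.750179 0.04892869587989861 sep mm 0.5015486546998886 84 84
flat -16.072826 bar -15.821384 askew -0.25144196 gap at middle 11.728052022328427 res 0.12635613281982055 0.10498188634457808 41 24
```

>>> {"method": "drive_tool", "body": {
  "plan": [
    {"x":0,"y":0,"z":-0.2,"ax":0,"ay":0,"az":0,"hand":35},
    {"x":0,"y":0,"z":-0.5,"ax":0,"ay":0,"az":0,"hand":35},
    {"x":0,"y":0,"z":-0.9,"ax":0,"ay":0,"az":0,"hand":35},
    {"x":-0.4,"y":0.4,"z":-0.9,"ax":0,"ay":0,"az":0,"hand":35},
    {"x":-1.2,"y":0.9,"z":-0.9,"ax":0,"ay":0,"az":0,"hand":35},
    {"x":-1.2,"y":0.9,"z":-0.9,"ax":0,"ay":0,"az":0,"hand":35},
    {"x":-1.2,"y":0.9,"z":-0.9,"ax":0,"ay":0,"az":0,"hand":35}
  ]
}}

```text
clock: 16.5
eef_pos: [523.8, 124.9, 74.0]
tcp_rot: [3.141, -0.0, 1.234]
contact_force: [0.0, 0.4, -0.6]
opening: 0.411
grasp_force: 0.0
```

Run:
```python
from sub import *
s=monitor.sense(); print(s['eef_pos'],s['contact_force'])
c=imaging.camera_info('wrist'); f=imaging.grab_frame('wrist')[:,:,::-1].copy(); np.savez('w10.npz',**c); cv2.imwrite('pics/w10.png',f)
th=np.radians(-15.8); X=np.array([np.cos(th),np.sin(th)]); Y=np.array([-X[1],X[0]])
N=np.array([512.4,194.5]); K=N+41.5*X
# rectified patch of plane z=24, 0.25 mm/px: x across joint -15..20, y along bar -45..45
gx,gy=np.meshgrid(np.arange(-15,20,.25),np.arange(45,-45,-.25))
W=K+gx[...,None]*X+gy[...,None]*Y; uv=proj(c,np.dstack([W,np.full(gx.shape,24.)]).reshape(-1,3)).astype(np.float32).reshape(*gx.shape,2)
p=cv2.remap(f,uv[...,0],uv[...,1],cv2.INTER_CUBIC)
cv2.imwrite('pics/w10c.png',np.hstack([cv2.resize(p,(210,540)),cv2.resize(f,(560,420)) if 0 else cv2.copyMakeBorder(f,0,120,0,0,0)]))
```

```text
[523.83408389 124.94835038  73.96800602] [ 0.01845331  0.42433122 -0.59872741]
```

View pics/w10c.png

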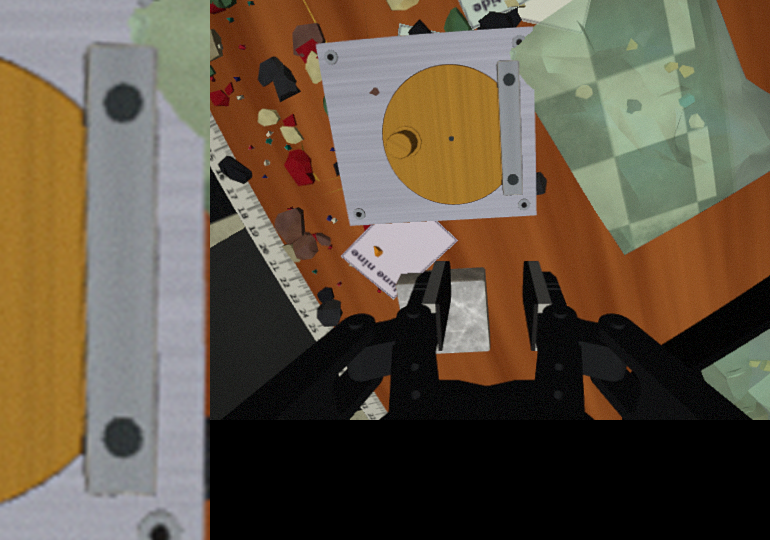

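The rectified view shows the flat lying along the bar with no visible gap or wedge, and the block untouched. One last sub-pixel angle check against the bar's own far edge.

Run:
```python
from h import *
c=dict(np.load('w10.npz')); f=cv2.imread('pics/w10.png')
th=np.radians(-15.8); X=np.array([np.cos(th),np.sin(th)]); Y=np.array([-X[1],X[0]]); K=np.array([512.4,194.5])+41.5*X
ys=np.arange(-24,24.1,.5)
def prof(y,xs,ch):
    W=np.c_[K+xs[:,None]*X+y*Y,np.full(len(xs),24.)]; uv=proj(c,W).astype(np.float32)
    return cv2.remap(f,uv[:,0].copy(),uv[:,1].copy(),cv2.INTER_LINEAR).reshape(-1,3)[:,ch].astype(float)
xs=np.arange(-5,5,.1); xr=np.arange(7,17,.1)
def mid(p,x,lv):
    i=np.where((p[:-1]<lv)&(p[1:]>=lv))[0]; return x[i[0]] if len(i) else np.nan
def line(e,y):
    k=np.isfinite(e); 
    for _ in range(4):
        q=np.polyfit(y[k],e[k],1); k&=abs(e-np.polyval(q,y))<.6
    return np.degrees(q[0]),q[1],k.sum()
for lv in(70,100,130): print('joint',lv,line(np.array([mid(prof(y,xs,0),xs,lv) for y in ys]),ys))
for lv in(165,172): print('bar far',lv,line(np.array([mid(prof(y,xr,0),xr,lv) for y in ys]),ys))
g=np.array([xr[np.argmax(np.gradient(cv2.GaussianBlur(prof(y,xr,0).reshape(1,-1),(0,0),4).ravel()))] for y in ys]); print('bar far grad',line(g,ys))
```

```text
joint 70 (np.float64(0.1561077939605333), np.float64(-0.9402061855670246), np.int64(97))
joint 100 (np.float64(0.1414915236765837), np.float64(-0.6340206185567167), np.int64(97))
joint 130 (np.float64(0.13380668053759975), np.float64(-0.35051546391754235), np.int64(97))
bar far 165 (np.float64(0.08197166014916159), np.float64(11.510309278350501), np.int64(97))
bar far 172 (np.float64(0.08183179224140158), np.float64(11.638095058243934), np.int64(75))
bar far grad (np.float64(-0.014917636681557052), np.float64(11.35567010309277), np.int64(97))
```

```bash
python3 -c "
from rig import r
print(r.sign_off())"
```

```text
the job is handed in; nothing more can be done
None
```

I turned the disc square, pushed it flush to the bar (flat parallel to the bar within about 0.1°), held roughly 9 N for over 2 s, released it and handed the job in. The sign-off returned no verdict; peak measured push was about 10 N, and I saw no contact with the jar, block or pliers.

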